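Scan a mounted piece: seat the tapered holder and hold the jog button

TASK

Lift the specimen holder out of its tray by its square neck and stand it upright on the cork mat; let go, take it by its side handle instead and seat its tapered foot in the scanner's cup. Still on the handle, check that the taper does not stick by lifting it straight up about two centimetres, then let it down fully home and let go. Only then press the jog box's button fully down, hold it for three and a half seconds and release it; keep the holder upright throughout, and do not knock the camera or move the bottle or jar.

Things in the scene. Friction and masses are not known exactly. Their poses are not given: they have to be found in the camera images.
- holder: Loose holder, 0.25 kg, 141 mm tall. Origin: centre of the underside; z up, handle along -x. Aluminium foot: cone, radius 26 mm at 0 to 42 at height 32; flange radius 50, height 32-42; dark wooden piece on it (radius 27 at 62, 13 at 106), square neck 24 x 24 mm at 103-141, square to x and y. Grey handle bar 14 mm wide, height 33-51, ends 115 mm from the axis. Stands by itself; starts in the tray.
- neck (a point): Centre of the holder's square neck, 122 mm above the holder's origin: pinch here from above.
- handle (a point): Grip point on the holder's handle bar, 90 mm from the axis along -x and 42 mm above the holder's underside: pinch here from above, across the 14 mm width.
- tray: Black storage tray, fixed, 206 x 132 mm, 64 mm tall. Origin: underside, below the centre of its 112 mm square pocket; a narrow channel (28 mm wide) for the handle runs along its -x, outer end 140 mm from the origin. The holder stands on the 8 mm thick floor with only the wooden piece above the walls, its handle down in the channel.
- mat: Round cork mat, fixed, radius 75 mm, 5 mm thick. Origin: centre of its underside.
- scanner: Scanner, fixed: a grey round base (radius 85 mm, 30 mm high) with an open conical aluminium cup in its middle, and on the +x side a dark post (22 x 30 mm, 305 mm high, 125 mm from the cup's axis). Origin: underside of the base, below the cup's axis; z up. The base also runs out under the post, 140 mm along +x.
- cup (a point): Centre of the mouth of the scanner's open cup, 69 mm above the table. The cup is a cone matching the holder's foot with 1.5 mm to spare: inner radius 43 mm at the mouth, 26 mm at its floor 34 mm below; rim 6 mm thick. Fully home, the holder's flange lies flat on the rim and its underside is 32 mm below this point. Any turn of the holder about its axis will do.
- camera: Camera head over the cup, fixed to the scanner's post by an arm on the +x side: a 44 x 44 mm block whose underside is 252 mm above the table and whose top is at 300 mm. Origin: on the cup's axis, 250 mm above the table.
- jogbox: Jog box, fixed: grey box 90 (x) x 70 (y) x 45 mm high with one round button in the middle of its top (its top 67 mm above the table). Origin: centre of its underside.
- jog_top (a point): Centre of the top of the round jog button, radius 20 mm, which moves vertically; it points up.
- jog (a joint): How far the jog button is pushed down, m: 0 up, 0.008 fully down. A spring brings it back up; fully down takes about 4 N.
- bottle: Amber glass bottle, loose, radius 36 mm, 200 mm tall; origin at its underside. A bystander.
- jar: Glass jar, loose, radius 40 mm, 110 mm tall; origin at its underside. A bystander.
Mind the look-alikes: they are no part of the job. Leave any blue or red look-alike of the jogbox alone. There is more than one size of the holder; the one meant has the size given above.

How it is judged (in metres and radians):
On the way, in this order (a step that is already met when the one before it is completed fails the run):
1. the holder stands upright on the cork mat, its foot wholly on it, let go (horizontal distance between holder and mat below 0.05 m and height (world z) of holder below 0.01 m and angle between holder's own z axis and vertical below 0.06 rad and contact force between the fingers and holder below 0.05 N), for 0.2 s.
2. held by its handle, the holder sits in the cup (z of holder in the frame of cup below -0.027 m and horizontal distance between holder and cup below 0.006 m and angle between holder's own z axis and vertical below 0.1 rad and distance between the grasp point and handle below 0.045 m and contact force between the fingers and holder above 0.5 N), for 0.1 s.
3. it has been lifted straight up by at least 10 mm, over the cup, by the handle (z of holder in the frame of cup between -0.022 and 0.03 m and horizontal distance between holder and cup below 0.025 m and distance between the grasp point and handle below 0.045 m), for 0.05 s.
4. the holder is fully home in the cup again and let go (z of holder in the frame of cup below -0.029 m and horizontal distance between holder and cup below 0.004 m and angle between holder's own z axis and vertical below 0.05 rad and contact force between the fingers and holder below 0.05 N), for 0.2 s.
5. the jog button is held down for at least 3 s without a break (value of joint jog above 0.0055 m and z of holder in the frame of cup below -0.029 m and horizontal distance between holder and cup below 0.004 m and angle between holder's own z axis and vertical below 0.05 rad), for 3 s.
6. the jog button is released (value of joint jog below 0.001 m), for 0.1 s.
At the end, for the whole second after the job is handed in: The holder is fully home in the scanner's cup (within 3 mm of its seated height, 4 mm of the axis, 0.05 rad of upright), at rest and let go, and the jog button is up again (all of step 4 and value of joint jog below 0.001 m and linear speed of holder below 0.02 m/s); the robot touches nothing.
It fails at once if the jog button pressed while the holder is out of the cup (value of joint jog above 0.003 m and not (z of holder in the frame of cup below -0.026 m and horizontal distance between holder and cup below 0.008 m and angle between holder's own z axis and vertical below 0.12 rad)).
It fails at once if the holder tipped beyond 0.6 rad (angle between holder's own z axis and vertical above 0.6 rad).
It fails at once if the camera knocked (over 5 N) (contact force between camera and anything else above 5 N).
It fails at once if bottle or jar moved by more than 20 mm (distance of any of bottle, jar from where it was at the start of the episode above 0.02 m).
It also fails if it takes over 61 s, if anything falls off the work surface, if the arm or the gripper's body presses on something with over 40 N, if the wrist force passes 120 N, or if a joint passes its speed limit or range.

ROBOT

A 6-joint arm with a two-finger parallel gripper is mounted at the origin on the work surface. World frame = base frame: x ahead of the robot, y to its left, z up, the work surface at z = 0. Lengths are in mm, angles in rad, forces in N, time in s.
With the tool pointing down it reaches from about 275 to 750 mm from the base axis. Payload 10.2 kg.
Tool frame: the origin (TCP) lies at the very end of the fingers, on their centre line; the grasp point (between the pads) lies 19 mm behind it; z points along the fingers, y is the line along which they close (so a half turn about z gives the same grasp; the last joint's range is limited). The gripper opens to 85 mm and grips with 20 to 120 N. Pads are 22 mm wide; open, the fingers measure 114 mm over their backs; the gripper's body (76 mm by 85 mm) begins 54 mm behind the grasp point. The pads swing forward as they close: fully open they stand 13 mm farther back than shut.
Start: joints at [0.878, 0.313, 1.498, -0, 1.331, -0.223], TCP at [237.685, 468.121, 231.294] pointing down, gripper open.
Joint ranges: [-2.94, 2.94], [-0.97, 2.17], [0.19, 2.56], [-1.23, 4.37], [0.02, 3.11], [-2.88, 2.88]. Speed limits (rad/s): [2.39, 2.39, 3.01, 3.14, 3.14, 3.14].

INTERFACE

Orientations are given as a unit quaternion [w, x, y, z].
In Python, from rig import ctrl gives the robot as it stands.
- The arm moves only by the tool step_arm, never from a script. Its argument "increments" is a list of rows, each a list of 3 entries, a list of its own where there are three numbers: the shift along the tool's x, y, z in cm, then the turn, a rotation vector about the tool's x, y, z in degrees, then the opening in per cent of the stroke, from 0 (shut) to 100 (fully open). A call has 1 to 8 rows; each row is the pose to reach, as a shift and turn from the pose commanded when the call began, along the tool's axes at that moment; what a row does not reach only later rows make up. A row lasts 1/8 s, in which the tool goes at most 62.5 mm and 10.7 degrees, less where a joint would pass 70% of its speed; a pose out of reach is approached as far as the arm can. A call with a gripper value outside its range is refused whole. The fingers move at their own pace and stop on an object; "squeeze" is the grip in N (left out, the last holds). Time passes only in rows, so rows that repeat a pose let the fingers close. It gives the time, the measured TCP pose, the force, the opening and the grip force at its end, in the units of the state.
- ctrl.sense(): the state, without advancing time (a new reading comes with each control period).
- ctrl.capture(name): name is "scene" or "side" or "wrist"; returns a dict with "img" (480x640x3 uint8, red, green, blue), "fx", "fy", "cx", "cy" (pixels), "extrinsics" (4x4, takes a point from camera to world coordinates). Camera axes: x right, y down, z forward; pixel columns grow to the right and rows downward; lengths in mm; the calibration is good to about 2 mm. A picture is of the moment at which its call begins. There is no depth.
- ctrl.finish_job(): hands the job in; it is judged then, once.
The state is a dict: "time_s": time; "joints": joint angles; "dq": joint speeds; "tau": joint torques, N m; "eef_pos": TCP position; "ee_rot": TCP orientation; "force": force on the tool from outside, world axes, zero at the start; "wrist_torque": the same for the moment, N m; "grip_width": opening from 0.0 (shut) to 1.0 (fully open); "grip_force": force on a finger pad.
Only numpy, scipy, OpenCV 4.12 (cv2) and the standard library are available. Lean on these libraries where they do the work, as an engineer would, in place of code of your own. Each camera call takes 0.05 s, during which the arm holds its last target. There are 200 camera calls.

## Working session

There is one attempt and no reset: what is moved stays moved. The work goes in short steps, Python scripts to look and compute and a tool call to move; the robot and the scene stay as the last step left them, time stands still between calls to the robot, and variables do not carry over. Pictures are saved under pics/ and viewed, at most 10 in all, crops included, and the job is handed in when it is done.

Besides the shell and the picture viewer there is one more tool, called after "Emit:" as name([rows], argument=value, ...), one row to a line, values as JSON. step_arm: Moves the arm, as the interface text tells. Its arguments: {"type":"object","properties":{"increments":{"type":"array"},"squeeze":{"type":"number"}},"required":["increments"]}

```bash
ls; mkdir -p pics; cat > h.py <<'E'
import numpy as np, cv2
from rig import ctrl
def snap(n,f):
    c=ctrl.capture(n); cv2.imwrite(f'pics/{f}.png',cv2.cvtColor(c['img'],cv2.COLOR_RGB2BGR))
    np.savez(f'pics/{f}.npz',**{k:np.array(v) for k,v in c.items()}); return c
def load(f): return np.load(f'pics/{f}.npz')
def ray(f,u,v,z):
    c=load(f);E=c['extrinsics'];d=E[:3,:3]@np.array([(u-c['cx'])/c['fx'],(v-c['cy'])/c['fy'],1]);o=E[:3,3]
    return (o+d*(z-o[2])/d[2]).round(1)
def proj(f,p):
    c=load(f);E=c['extrinsics'];q=E[:3,:3].T@(np.array(p,float)-E[:3,3])
    return np.array([c['fx']*q[0]/q[2]+c['cx'],c['fy']*q[1]/q[2]+c['cy']]).round(1)
E
python3 - <<'E'
from h import *
for n in('scene','side','wrist'):
    c=snap(n,n+'0');print(n,c['fx'],c['cx'],c['cy'],c['extrinsics'].round(2).tolist())
s=ctrl.sense();print(s['time_s'],s['eef_pos'],s['ee_rot'],s['grip_width'])
E
```

```text
pics
scene 581.153654500215 321.08500978267153 244.32328551182337 [[0.66, 0.5, -0.56, 1253.63], [0.75, -0.42, 0.51, -685.48], [0.01, -0.76, -0.65, 1036.51], [0.0, 0.0, 0.0, 1.0]]
side 505.0926232278153 328.4398080290942 245.3852604003622 [[0.96, -0.19, 0.2, 343.12], [-0.28, -0.65, 0.71, -697.24], [-0.0, -0.73, -0.68, 829.78], [0.0, 0.0, 0.0, 1.0]]
wrist 417.80081257389105 322.825499785113 236.01962126760125 [[0.45, 0.86, 0.24, 176.95], [0.89, -0.44, -0.12, 497.42], [-0.0, 0.27, -0.96, 373.95], [0.0, 0.0, 0.0, 1.0]]
0.15 [237.55023369 467.97447167 230.88206023] [-2.06659704e-04  2.32739490e-01  9.72538993e-01 -4.40756032e-04] 0.9999959994647661
```

View pics/scene0.png

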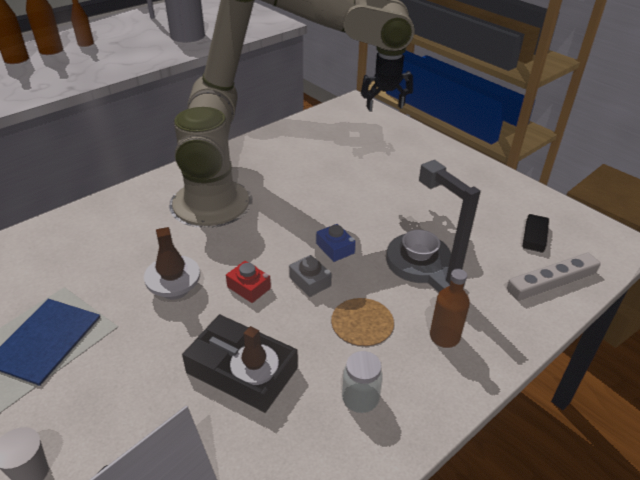

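View pics/side0.png

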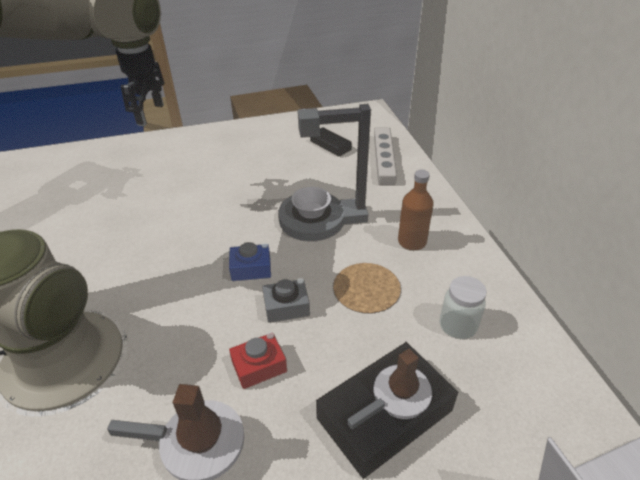

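```bash
python3 - <<'E'
from h import *
def crop(f,x,y,w,h,k): return cv2.resize(cv2.imread(f'pics/{f}.png')[y:y+h,x:x+w],None,fx=k,fy=k,interpolation=cv2.INTER_CUBIC)
t=np.hstack([crop('scene0',180,315,133,100,3),crop('side0',310,340,160,120,2.5)[:300,:400]])
b=np.hstack([crop('scene0',380,160,133,100,3),crop('side0',270,95,133,120,3)[:300]])
t=t[:, :800]; 
print(t.shape,b.shape)
w=min(t.shape[1],b.shape[1]); cv2.imwrite('pics/c1.png',np.vstack([t[:,:w],b[:300,:w]]))
# mat by colour
for f in('scene0','side0'):
    im=cv2.imread(f'pics/{f}.png');hsv=cv2.cvtColor(im,cv2.COLOR_BGR2HSV)
    m=cv2.inRange(hsv,(8,90,110),(25,255,255))
    n,l,st,ce=cv2.connectedComponentsWithStats(m)
    for i in range(1,n):
        if st[i,4]>800:
            cn,_=cv2.findContours((l==i).astype('uint8'),cv2.RETR_EXTERNAL,cv2.CHAIN_APPROX_NONE)
            P=np.array([ray(f,u,v,5) for u,v in cn[0][:,0]])[:,:2]
            c,r=cv2.minEnclosingCircle(P.astype('float32'));print(f,st[i],ce[i],'circle',c,r)
E
```

```text
(300, 799, 3) (300, 798, 3)
scene0 [ 332  298   62   47 2073] [363.2305837  323.30438977] circle (633.5565795898438, 8.10200023651123) 74.21969604492188
side0 [ 334  264   66   48 2404] [367.07279534 287.52537438] circle (630.465576171875, 9.363821983337402) 72.06249237060547
```

View pics/c1.png

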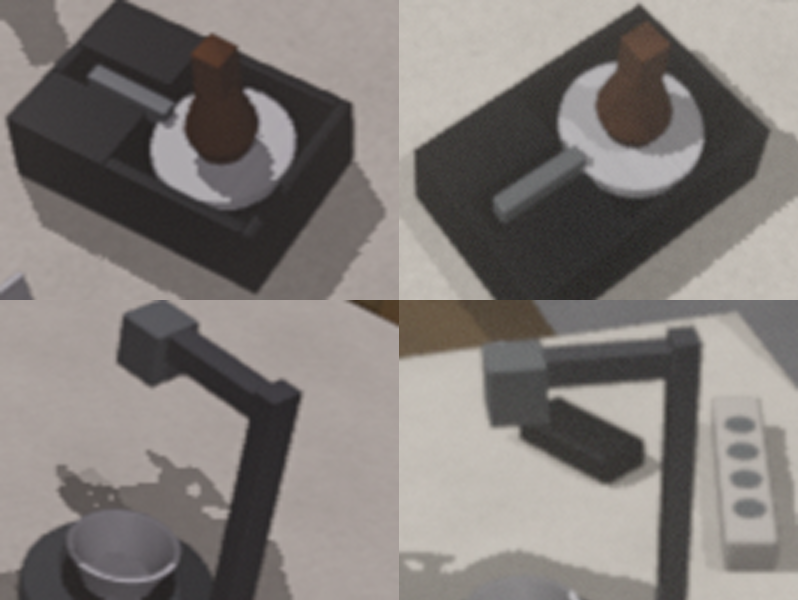

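```bash
python3 - <<'E'
from h import *
def crop(f,x,y): return cv2.resize(cv2.imread(f'pics/{f}.png')[y:y+60,x:x+80],None,fx=5,fy=5,interpolation=cv2.INTER_CUBIC)
cv2.imwrite('pics/c2.png',np.vstack([np.hstack([crop('scene0',380,215),crop('side0',270,175)]),np.hstack([crop('scene0',270,240),crop('side0',250,265)])]))
print('neck',ray('scene0',251.7,331.7,149),ray('side0',408.4,356.8,149))
print('hout',ray('scene0',211,339,59),ray('side0',350.4,421.6,59))
print('hin',ray('scene0',236.7,351.7,59),ray('side0',382.4,402,59))
E
```

```text
neck [ 598.6 -276.5  149. ] [ 594.9 -277.2  149. ]
hout [ 491.7 -313.7   59. ] [ 488.6 -312.3   59. ]
hin [ 556.3 -291.7   59. ] [ 551.1 -293.6   59. ]
```

View pics/c2.png

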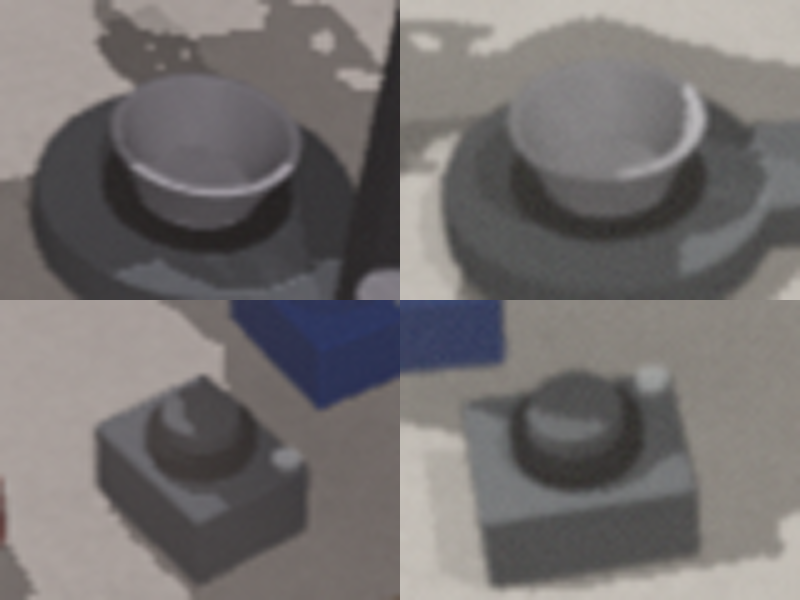

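```bash
python3 - <<'E'
from h import *
for f,o,pts in(('scene0',(380,215),[(111,130),(301,155),(200,75),(210,196)]),('side0',(270,175),[(109,125),(308,115),(205,58),(210,181)])):
    P=np.array([ray(f,o[0]+(u)/5,o[1]+(v)/5,69) for u,v in pts]);print('rim',P.tolist(),(P[0]+P[1])/2,(P[2]+P[3])/2,np.linalg.norm(P[0]-P[1]),np.linalg.norm(P[2]-P[3]))
print('ctr',ray('scene0',421.2,242,69),ray('side0',311.7,198.8,69))
print('jog',ray('scene0',310.6,263,67),ray('side0',284.8,286.4,67))
# post base/camera directions; bottle, jar
print('bottle base',ray('scene0',447,340,0),ray('side0',413,242,0),'jar',ray('scene0',361,400,0),ray('side0',460,330,0))
print('camera bottom corners', ray('scene0',380+152/3,160+84/3,252),ray('scene0',380+117/3,160+61/3,252), ray('side0',270+93/3,95+125/3,252),ray('side0',270+149/3,95+123/3,252))
print('post top',ray('scene0',380+275/3,160+90/3,305),ray('side0',270+285/3,95+37/3,305))
a=ctrl.sense()['ee_rot'];
from scipy.spatial.transform import Rotation as R
print(R.from_quat(np.roll(a,-1)).as_matrix().round(3))
E
```

```text
rim [[544.7, 234.5, 69.0], [621.2, 294.0, 69.0], [544.7, 303.5, 69.0], [611.9, 234.6, 69.0]] [582.95 264.25  69.  ] [578.3  269.05  69.  ] 96.91491113342673 96.24474011601876
rim [[526.4, 277.6, 69.0], [622.7, 258.1, 69.0], [585.7, 318.2, 69.0], [563.1, 221.4, 69.0]] [574.55 267.85  69.  ] [574.4 269.8  69. ] 98.25446554737354 99.40321926376427
ctr [579.2 268.9  69. ] [574.7 268.6  69. ]
jog [453.6   1.9  67. ] [448.6   2.5  67. ]
bottle base [801.2 118.2   0. ] [789.4 120.8   0. ] jar [ 787.4 -145.1    0. ] [ 776.7 -153.8    0. ]
camera bottom corners [591.5 253.3 252. ] [552.7 256.2 252. ] [552.6 259.1 252. ] [592.7 250.4 252. ]
post top [699.1 252.6 305. ] [695.9 251.6 305. ]
[[-0.892  0.453 -0.001]
 [ 0.453  0.892 -0.001]
 [ 0.    -0.001 -1.   ]]
```

```bash
cat >> h.py <<'E'
from scipy.spatial.transform import Rotation as R
def go(p,yaw):
    s=ctrl.sense();r=R.from_quat(np.roll(s['ee_rot'],-1));a=np.radians(yaw);c,t=np.cos(a),np.sin(a)
    T=R.from_matrix(np.array([[c,t,0],[t,-c,0],[0,0,-1]]))
    d=r.inv().apply(np.array(p)-s['eef_pos'])/10; w=(r.inv()*T).as_rotvec(degrees=True)
    print('go',d.round(2),w.round(1),'| t',round(s['time_s'],2),s['eef_pos'].round(1),'F',s['force'].round(1),'w',round(s['grip_width'],3),s['grip_force'])
E
python3 -c "
from h import *
go((596.7,-276.9,240),198.8)"
```

```text
go [-65.74 -50.16  -0.88] [ -0.   -0.  -45.7] | t 0.15 [237.6 468.  230.9] F [-0.1 -0.4 -0. ] w 1.0 0.0
```

Emit:
step_arm([
  [[-65.7, -50.2, -0.9], [0, 0, -45.7], 100],
  [[-65.7, -50.2, -0.9], [0, 0, -45.7], 100],
  [[-65.7, -50.2, -0.9], [0, 0, -45.7], 100],
  [[-65.7, -50.2, -0.9], [0, 0, -45.7], 100],
  [[-65.7, -50.2, -0.9], [0, 0, -45.7], 100],
  [[-65.7, -50.2, -0.9], [0, 0, -45.7], 100],
  [[-65.7, -50.2, -0.9], [0, 0, -45.7], 100],
  [[-65.7, -50.2, -0.9], [0, 0, -45.7], 100],
])

```text
time_s: 1.15
eef_pos: [438.2, 54.1, 236.5]
ee_rot: [0.0, -0.163, 0.987, 0.0]
force: [0.3, 1.0, -0.3]
grip_width: 0.998
grip_force: 0.0
```

```bash
python3 -c "
from h import *
go((596.7,-276.9,240),198.8)"
```

```text
go [ -4.36 -36.44  -0.35] [ 0.  0. -0.] | t 1.15 [438.2  54.1 236.5] F [ 0.3  1.  -0.3] w 0.998 0.0
```

Emit:
step_arm([
  [[-4.4, -36.4, 0], [0, 0, 0], 100],
  [[-4.4, -36.4, 0], [0, 0, 0], 100],
  [[-4.4, -36.4, 0], [0, 0, 0], 100],
  [[-4.4, -36.4, 0], [0, 0, 0], 100],
  [[-4.4, -36.4, 0], [0, 0, 0], 100],
  [[-4.4, -36.4, 0], [0, 0, 0], 100],
  [[-4.4, -36.4, 0], [0, 0, 0], 100],
  [[-4.4, -36.4, 0], [0, 0, 0], 100],
])

```text
time_s: 2.15
eef_pos: [596.4, -273.8, 236.1]
ee_rot: [-0.0, -0.163, 0.987, 0.0]
force: [0.3, 0.3, 0.6]
grip_width: 1.004
grip_force: 0.0
```

```bash
python3 -c "
from h import *
snap('wrist','w1')
go((596.7,-276.9,240),198.8)
print(proj('w1',(596.7,-276.9,149)),proj('w1',(488.5,-313.7,59)))"
```

```text
go [ 0.09 -0.34 -0.33] [ 0. -0.  0.] | t 2.2 [ 596.4 -273.4  236.7] F [-0.7  1.   0.6] w 0.999 0.0
[319.7 242.1] [320.2  51.5]
```

View pics/w1.png

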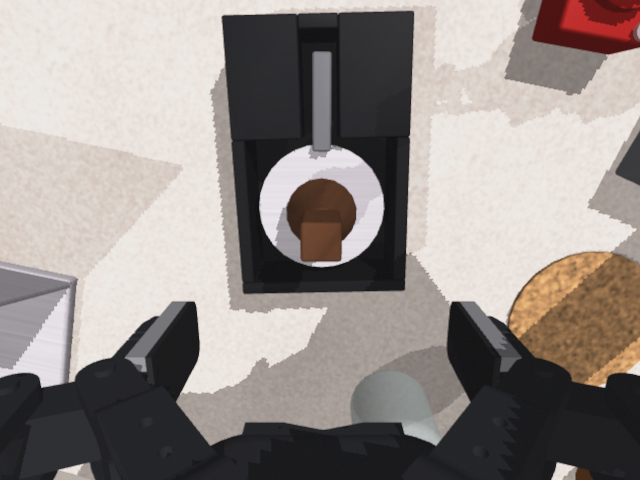

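Emit:
step_arm([
  [[0.1, -0.4, 6], [0, 0, 0], 100],
  [[0.1, -0.4, 10], [0, 0, 0], 100],
  [[0.1, -0.4, 12.4], [0, 0, 0], 100],
  [[0.1, -0.4, 12.4], [0, 0, 0], 100],
  [[0.1, -0.4, 12.4], [0, 0, 0], 0],
  [[0.1, -0.4, 12.4], [0, 0, 0], 0],
  [[0.1, -0.4, 12.4], [0, 0, 0], 0],
  [[0.1, -0.4, 12.4], [0, 0, 0], 0],
], squeeze=60)

```text
time_s: 3.2
eef_pos: [597.1, -278.3, 113.2]
ee_rot: [0.0, -0.163, 0.987, -0.0]
force: [-0.7, 2.2, 5.8]
grip_width: 0.27
grip_force: 61.2
```

Emit:
step_arm([
  [[0, 0, 0], [0, 0, 0], 0],
  [[0, 0, 0], [0, 0, 0], 0],
  [[0, 0, -2], [0, 0, 0], 0],
  [[0, 0, -4], [0, 0, 0], 0],
  [[0, 0, -7], [0, 0, 0], 0],
  [[0, 0, -10], [0, 0, 0], 0],
  [[0, 0, -10], [0, 0, 0], 0],
])

```text
time_s: 4.08
eef_pos: [597.5, -279.0, 214.0]
ee_rot: [0.001, -0.163, 0.987, -0.001]
force: [0.8, -0.3, -3.0]
grip_width: 0.27
grip_force: 60.3
```

```bash
python3 -c "
from h import *
go((632,8.7,211),198.8)
print(load('w1')['cx'])"
```

```text
go [-12.53  26.12   0.24] [-0.2  0.1 -0. ] | t 4.08 [ 597.5 -279.   214. ] F [ 0.8 -0.3 -3. ] w 0.27 60.338852869172115
322.825499785113
```

Emit:
step_arm([
  [[-1.5, 3, 0.3], [0, 0, 0], 0],
  [[-4, 8, 0.3], [0, 0, 0], 0],
  [[-6.5, 13.5, 0.3], [0, 0, 0], 0],
  [[-9, 19, 0.3], [0, 0, 0], 0],
  [[-11, 23.5, 0.3], [0, 0, 0], 0],
  [[-12.3, 26, 0.3], [0, 0, 0], 0],
  [[-12.5, 26.1, 0.3], [0, 0, 0], 0],
  [[-12.5, 26.1, 0.3], [0, 0, 0], 0],
])

```text
time_s: 5.08
eef_pos: [630.9, 8.2, 208.1]
ee_rot: [-0.001, -0.163, 0.987, 0.0]
force: [-0.0, -0.3, -1.8]
grip_width: 0.275
grip_force: 60.5
```

Emit:
step_arm([
  [[0, 0, 2], [0, 0, 0], 0],
  [[0, 0, 6], [0, 0, 0], 0],
  [[0, 0, 8.5], [0, 0, 0], 0],
  [[0, 0, 9.3], [0, 0, 0], 0],
  [[0, 0, 9.6], [0, 0, 0], 0],
  [[0, 0, 9.6], [0, 0, 0], 0],
])

```text
time_s: 5.82
eef_pos: [631.6, 8.5, 114.3]
ee_rot: [0.001, -0.163, 0.987, -0.0]
force: [0.4, -0.1, -3.1]
grip_width: 0.276
grip_force: 60.4
```

```bash
python3 -c "
from h import *
go((632,8.7,110.2),198.8)"
```

```text
go [-0.04  0.01  0.41] [-0.   0.1 -0. ] | t 5.83 [631.6   8.5 114.3] F [ 0.4 -0.1 -3.1] w 0.276 60.393925336247776
```

Emit:
step_arm([
  [[0, 0, 0.2], [0, 0, 0], 0],
  [[0, 0, 0.4], [0, 0, 0], 0],
  [[0, 0, 0.5], [0, 0, 0], 0],
  [[0, 0, 0.5], [0, 0, 0], 0],
])

```text
time_s: 6.32
eef_pos: [631.6, 9.0, 110.2]
ee_rot: [0.001, -0.163, 0.987, -0.0]
force: [-2.4, 0.6, 7.0]
grip_width: 0.271
grip_force: 62.0
```

Emit:
step_arm([
  [[0, 0, 0.4], [0, 0, 0], 100],
  [[0, 0, 0.4], [0, 0, 0], 100],
  [[0, 0, 0.4], [0, 0, 0], 100],
  [[0, 0, 0.4], [0, 0, 0], 100],
  [[0, 0, -3], [0, 0, 0], 100],
  [[0, 0, -7], [0, 0, 0], 100],
  [[4, 0, -8], [0, 0, 0], 100],
  [[9, 0, -8], [0, 0, 0], 100],
])

```text
time_s: 7.32
eef_pos: [545.5, -20.4, 189.3]
ee_rot: [0.001, -0.164, 0.987, -0.001]
force: [-1.0, -0.4, -0.2]
grip_width: 1.001
grip_force: 0.0
```

Emit:
step_arm([
  [[0, 0, 0], [0, 0, 0], 100],
  [[0, 0, 0], [0, 0, 0], 100],
])

```text
time_s: 7.58
eef_pos: [546.7, -20.2, 189.0]
ee_rot: [0.001, -0.163, 0.987, -0.0]
force: [-0.4, 0.8, 0.2]
grip_width: 1.0
grip_force: 0.0
```

```bash
python3 -c "
from h import *
snap('wrist','w2');go((546.8,-20,28),198.8)
h=lambda d:(632-d*np.cos(.328),8.7-d*np.sin(.328),56)
print(proj('w2',h(115)),proj('w2',(632,8.7,146)),proj('w2',h(90)))
a=cv2.imread('pics/w2.png')
for f in('scene','side'): snap(f,f+'2')
b=cv2.imread('pics/scene2.png')[200:400,230:430];c=cv2.imread('pics/side2.png')[150:350,260:460]
cv2.imwrite('pics/c3.png',np.vstack([cv2.resize(a,(400,300)),np.hstack([cv2.resize(x,(200,200)) for x in(b,c)])]))
"
```

```text
go [ 0.02  0.02 16.08] [-0.   0.1 -0. ] | t 7.62 [546.9 -20.1 188.8] F [ 0.7  0.3 -0.1] w 1.002 0.0
[324.7 187.4] [325.2 429.3] [324.7 223.9]
```

View pics/w2.png

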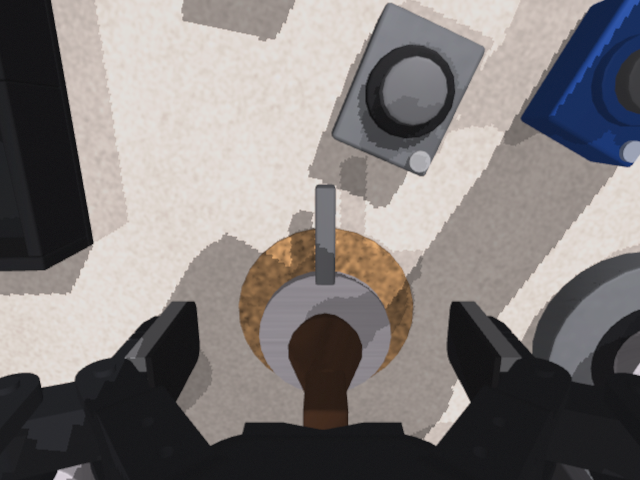

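```bash
python3 -c "
from h import *
j=ray('w2',416,90,67);print('jog',j,ray('w2',412,91,55))
r=R.from_quat(np.roll(ctrl.sense()['ee_rot'],-1));e=ctrl.sense()['eef_pos']
for u,v in((420,172),(334,135)): print(r.inv().apply(ray('w2',u,v,45)-e))
print('end',r.inv().apply(ray('w2',325.5,185.5,56)-e))"
```

```text
jog [448.3   4.   67. ] [448.1   3.9  55. ]
[ 33.97250213  64.83950738 143.38585356]
[ 58.58076819   5.92759651 143.3861791 ]
end [ 26.42132943   0.1499601  132.40030561]
```

Emit:
step_arm([
  [[0.1, 0, 5], [0, 0, 0], 100],
  [[0.1, 0, 11], [0, 0, 0], 100],
  [[0.1, 0, 15], [0, 0, 0], 100],
  [[0.1, 0, 16], [0, 0, 0], 100],
  [[0.1, 0, 16], [0, 0, 0], 100],
  [[0.1, 0, 16], [0, 0, 0], 0],
  [[0.1, 0, 16], [0, 0, 0], 0],
  [[0.1, 0, 16], [0, 0, 0], 0],
], squeeze=110)

```text
time_s: 8.72
eef_pos: [545.4, -20.5, 29.2]
ee_rot: [0.001, -0.163, 0.987, -0.0]
force: [0.0, -0.0, -0.3]
grip_width: 0.381
grip_force: 0.0
```

Emit:
step_arm([
  [[0, 0, 0], [0, 0, 0], 0],
  [[0, 0, 0], [0, 0, 0], 0],
  [[0, 0, -0.5], [0, 0, 0], 0],
  [[0, 0, -2], [0, 0, 0], 0],
  [[0, 0, -4], [0, 0, 0], 0],
  [[0, 0, -5], [0, 0, 0], 0],
  [[0, 0, -5], [0, 0, 0], 0],
])

```text
time_s: 9.6
eef_pos: [545.3, -20.5, 79.2]
ee_rot: [0.001, -0.163, 0.987, -0.0]
force: [0.0, 0.2, -3.2]
grip_width: 0.144
grip_force: 107.3
```

```bash
python3 -c "
from h import *
go((577-89.5*np.cos(np.radians(10)),268.7-89.5*np.sin(np.radians(10)),103),190)
go((420,170,103),190)
for f in('scene','side'): snap(f,f+'3')
b=cv2.imread('pics/scene3.png')[190:340,290:440];c=cv2.imread('pics/side3.png')[190:340,270:420]
cv2.imwrite('pics/c3.png',np.hstack([cv2.resize(x,(400,400)) for x in(b,c)]))
"
```

```text
go [-3.47 27.72 -2.4 ] [-0.   0.1  8.8] | t 9.6 [545.3 -20.5  79.2] F [ 0.   0.2 -3.2] w 0.144 107.27908372879028
go [ 5.73 22.07 -2.4 ] [-0.   0.1  8.8] | t 9.6 [545.3 -20.5  79.2] F [ 0.   0.2 -3.2] w 0.144 107.27908372879028
```

View pics/c3.png

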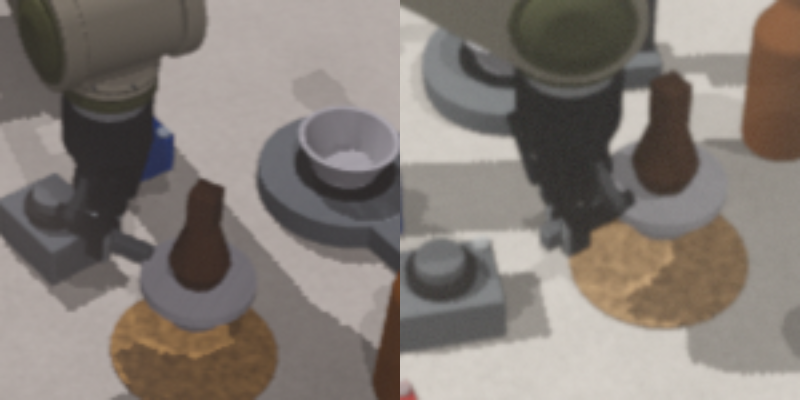

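```bash
python3 -c "
from h import *
for z in(150,200,250,300,350): print(z,proj('side3',(545,-20,z)),proj('side3',(545,-100,z)),proj('scene3',(545,-20,z)),proj('scene3',(625,-20,z)))
a=cv2.imread('pics/scene3.png')[60:300,200:440];c=cv2.imread('pics/side3.png')[60:300,200:440]
cv2.imwrite('pics/c4.png',np.hstack([cv2.resize(x,(400,400)) for x in(a,c)]))
"
```

```text
150 [333.3 255.4] [345.6 284.6] [329.6 261.1] [354.1 279.8]
200 [333.4 236.2] [346.2 265.2] [330.1 244.3] [355.3 263. ]
250 [333.5 215.5] [346.8 244.3] [330.7 226.7] [356.5 245.2]
300 [333.6 193.3] [347.5 221.7] [331.3 208.1] [357.9 226.5]
350 [333.8 169.2] [348.3 197.2] [331.9 188.6] [359.3 206.6]
```

View pics/c4.png

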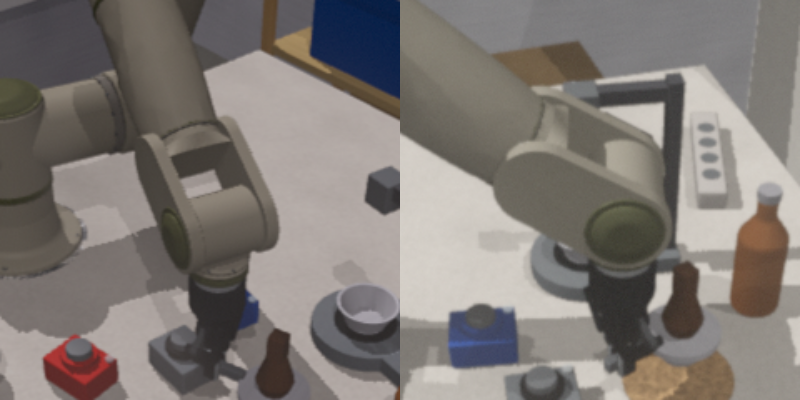

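Emit:
step_arm([
  [[0, 0, 2], [0, 0, 0], 0],
  [[0, 0, 4], [0, 0, 0], 0],
  [[0, 0, 4.8], [0, 0, 0], 0],
  [[0, 0, 5], [0, 0, 0], 0],
  [[0, 0, 5.1], [0, 0, 0], 0],
  [[0, 0, 5.1], [0, 0, 0], 100],
  [[0, 0, 5.1], [0, 0, 0], 100],
  [[0, 0, 5.1], [0, 0, 0], 100],
])

```text
time_s: 10.7
eef_pos: [545.2, -20.4, 27.6]
ee_rot: [0.0, -0.163, 0.987, -0.0]
force: [0.2, 0.6, 0.2]
grip_width: 0.775
grip_force: 0.0
```

Emit:
step_arm([
  [[0.2, 0, -0.1], [0, -8, 0], 100],
  [[0.2, 0, -0.1], [0, -15, 0], 100],
  [[0.2, 0, -0.1], [0, -15, 0], 100],
  [[0.2, 0, -0.1], [0, -15, 0], 0],
  [[0.2, 0, -0.1], [0, -15, 0], 0],
  [[0.2, 0, -0.1], [0, -15, 0], 0],
  [[0.2, 0, -0.1], [0, -15, 0], 0],
  [[0.2, 0, -0.1], [0, -15, 0], 0],
])

```text
time_s: 11.7
eef_pos: [543.3, -20.9, 28.6]
ee_rot: [0.129, -0.162, 0.978, 0.021]
force: [0.3, 0.6, 1.0]
grip_width: 0.144
grip_force: 107.2
```

```bash
cat >> h.py <<'E'
def gt(axis,z,yaw,d,tilt=-15):
    "axis: holder axis xy, z: height of grasp point, d: distance axis-grasp"
    s=ctrl.sense();r=R.from_quat(np.roll(s['ee_rot'],-1));a=np.radians(yaw);c,t=np.cos(a),np.sin(a)
    T=R.from_matrix(np.array([[c,t,0],[t,-c,0],[0,0,-1]]))*R.from_euler('y',tilt,degrees=True)
    p=np.array([axis[0]+d*c,axis[1]+d*t,z])+19*T.apply([0,0,1])
    print('go',(r.inv().apply(p-s['eef_pos'])/10).round(2),(r.inv()*T).as_rotvec(degrees=True).round(1),'G now',(s['eef_pos']-19*r.apply([0,0,1])).round(1),'t',round(s['time_s'],2),s['force'].round(1))
E
python3 -c "
from h import *
s=ctrl.sense();r=R.from_quat(np.roll(s['ee_rot'],-1));G=s['eef_pos']-19*r.apply([0,0,1]);print(r.as_matrix().round(3))
A=np.array([630.8,8.3]);d=np.linalg.norm(A-G[:2]);print(d,G)
gt(A,G[2]+78,198.8,d)
"
```

```text
[[-0.914 -0.322  0.245]
 [-0.311  0.947  0.083]
 [-0.259  0.    -0.966]]
97.17919223599851 [538.62092538 -22.47033647  46.92896504]
go [-2.02 -0.06 -7.53] [0. 0. 0.] G now [538.6 -22.5  46.9] t 11.7 [0.3 0.6 1. ]
```

Emit:
step_arm([
  [[-0.1, 0, -0.4], [0, 0, 0], 0],
  [[-0.6, 0, -2.2], [0, 0, 0], 0],
  [[-1.2, 0, -4.5], [0, 0, 0], 0],
  [[-1.8, 0, -6.7], [0, 0, 0], 0],
  [[-2, 0, -7.5], [0, 0, 0], 0],
  [[-2, 0, -7.5], [0, 0, 0], 0],
])

```text
time_s: 12.45
eef_pos: [542.9, -21.1, 105.9]
ee_rot: [0.129, -0.162, 0.978, 0.021]
force: [0.5, -0.7, -2.2]
grip_width: 0.141
grip_force: 107.4
```

```bash
python3 -c "
from h import *
gt((577,268.7),126,205,97.2)
gt((600,140),126,202,97.2)
"
```

```text
go [-3.32 25.34  0.71] [-1.6 -0.  -6. ] G now [538.2 -22.7 124.3] t 12.45 [ 0.5 -0.7 -2.2]
go [-1.38 12.89  0.19] [-0.8 -0.  -3.1] G now [538.2 -22.7 124.3] t 12.45 [ 0.5 -0.7 -2.2]
```

Emit:
step_arm([
  [[-0.3, 3, 0], [-0.2, 0, -1], 0],
  [[-0.8, 8, 0.1], [-0.5, 0, -2], 0],
  [[-1.4, 13, 0.2], [-0.8, 0, -3.1], 0],
  [[-2.2, 18, 0.4], [-1.1, 0, -4.3], 0],
  [[-2.9, 22.5, 0.6], [-1.4, 0, -5.3], 0],
  [[-3.3, 25, 0.7], [-1.6, 0, -6], 0],
  [[-3.3, 25.3, 0.7], [-1.6, 0, -6], 0],
  [[-3.3, 25.3, 0.7], [-1.6, 0, -6], 0],
])

```text
time_s: 13.45
eef_pos: [493.2, 228.8, 107.1]
ee_rot: [0.127, -0.214, 0.968, 0.028]
force: [-0.1, 0.4, -3.2]
grip_width: 0.143
grip_force: 107.7
```

```bash
python3 -c "
from h import *
for f in('scene','side'): snap(f,f+'4')
gt((577,268.7),126,205,97.2)
b=cv2.imread('pics/scene4.png')[140:290,340:490];c=cv2.imread('pics/side4.png')[100:250,240:390]
cv2.imwrite('pics/c5.png',np.hstack([cv2.resize(x,(400,400),interpolation=cv2.INTER_CUBIC) for x in(b,c)]))
"
```

```text
go [-0.04  0.13 -0.01] [-0.  -0.  -0.1] G now [489.1 226.3 125.8] t 13.55 [ 0.1 -0.3 -2.2]
```

View pics/c5.png

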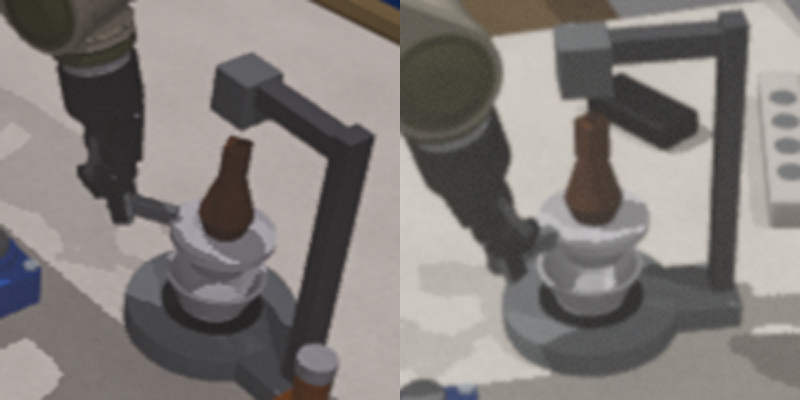

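```bash
python3 -c "
from h import *
for f in('scene4','side4'):
  for z in(69,84,121,126,225): print(f,z,proj(f,(577,268.7,z)),end=' ')
  print(proj(f,(587,268.7,126)),proj(f,(577,278.7,126)))
  im=cv2.imread('pics/%s.png'%f); x,y=(395,185) if f[1]=='c' else (280,135)
  cv2.imwrite('pics/%s_z.png'%f,cv2.resize(im[y:y+85,x:x+57],None,fx=7,fy=7,interpolation=cv2.INTER_CUBIC))
cv2.imwrite('pics/c6.png',np.hstack([cv2.imread('pics/%s_z.png'%f) for f in('scene4','side4')]))
"
```

```text
scene4 69 [420.5 241.6] scene4 84 [421.3 237.2] scene4 121 [423.1 225.9] scene4 126 [423.4 224.3] scene4 225 [428.7 192.2] [426.4 226.3] [426.  222.7]
side4 69 [312.6 198.6] side4 84 [312.5 193.7] side4 121 [312.1 181.3] side4 126 [312.  179.6] side4 225 [311.  143.5] [316.1 178.9] [311.  177.3]
```

View pics/c6.png

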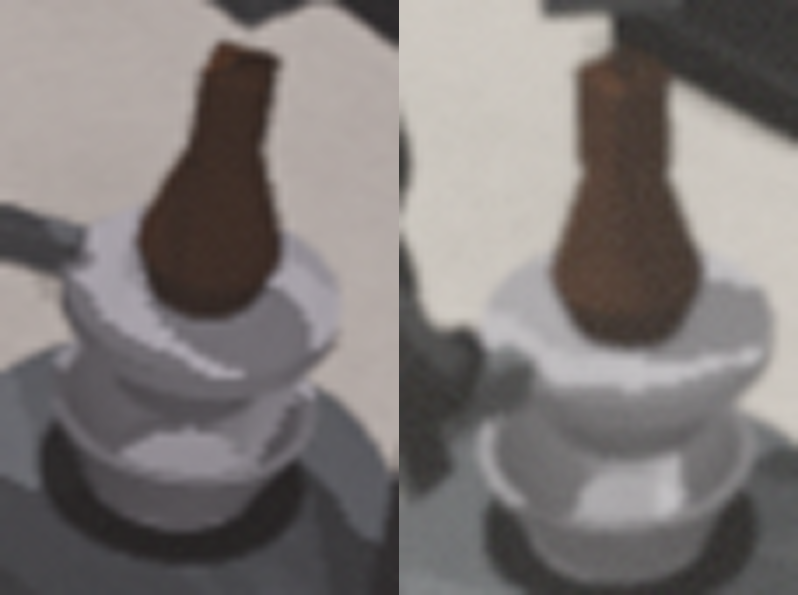

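```bash
python3 -c "
from h import *
gt((575.8,269.5),126,205,97.2)
gt((575.8,269.5),95,205,97.2)
gt((575.8,269.5),85,205,97.2)
gt((575.8,269.5),79,205,97.2)
"
```

```text
go [ 0.03  0.25 -0.03] [-0.  -0.  -0.1] G now [489.1 226.3 125.8] t 13.55 [ 0.1 -0.3 -2.2]
go [0.83 0.25 2.97] [-0.  -0.  -0.1] G now [489.1 226.3 125.8] t 13.55 [ 0.1 -0.3 -2.2]
go [1.09 0.25 3.93] [-0.  -0.  -0.1] G now [489.1 226.3 125.8] t 13.55 [ 0.1 -0.3 -2.2]
go [1.25 0.25 4.51] [-0.  -0.  -0.1] G now [489.1 226.3 125.8] t 13.55 [ 0.1 -0.3 -2.2]
```

Emit:
step_arm([
  [[0.1, 0.2, 0.2], [0, 0, 0], 0],
  [[0.4, 0.2, 1.4], [0, 0, 0], 0],
  [[0.8, 0.2, 2.8], [0, 0, 0], 0],
  [[1.0, 0.2, 3.5], [0, 0, 0], 0],
  [[1.1, 0.2, 3.9], [0, 0, 0], 0],
  [[1.1, 0.2, 3.9], [0, 0, 0], 0],
])

```text
time_s: 14.3
eef_pos: [492.2, 230.9, 67.2]
ee_rot: [0.127, -0.215, 0.968, 0.028]
force: [0.6, -0.2, -2.0]
grip_width: 0.142
grip_force: 107.8
```

```bash
python3 -c "
from h import *
for z in(85,81,78.5): gt((575.8,269.5),z,205,97.2)
print(ctrl.sense()['wrist_torque'])"
```

```text
go [ 0.04 -0.04  0.05] [-0. -0.  0.] G now [487.7 228.9  85.6] t 14.3 [ 0.6 -0.2 -2. ]
go [ 0.14 -0.04  0.44] [-0. -0.  0.] G now [487.7 228.9  85.6] t 14.3 [ 0.6 -0.2 -2. ]
go [ 0.2  -0.04  0.68] [-0. -0.  0.] G now [487.7 228.9  85.6] t 14.3 [ 0.6 -0.2 -2. ]
[-0.26663192  0.45286527 -0.04342145]
```

Emit:
step_arm([
  [[0.1, 0, 0.3], [0, 0, 0], 0],
  [[0.1, 0, 0.4], [0, 0, 0], 0],
  [[0.1, 0, 0.4], [0, 0, 0], 0],
])

```text
time_s: 14.68
eef_pos: [492.3, 231.4, 63.9]
ee_rot: [0.128, -0.215, 0.968, 0.028]
force: [-6.2, 1.1, 4.7]
grip_width: 0.139
grip_force: 109.1
```

Emit:
step_arm([
  [[0, 0, 0.1], [0, 0, 0], 0],
  [[0.1, 0, 0.2], [0, 0, 0], 0],
  [[0.1, 0, 0.2], [0, 0, 0], 0],
])

```text
time_s: 15.05
eef_pos: [492.1, 231.3, 62.3]
ee_rot: [0.129, -0.215, 0.968, 0.028]
force: [-9.6, 2.0, 9.0]
grip_width: 0.145
grip_force: 109.6
```

```bash
python3 -c "
from h import *
gt((575.8,269.5),79,205,97.2)"
```

```text
go [ 0.07 -0.08  0.15] [-0.   0.1  0.1] G now [487.6 229.3  80.6] t 15.05 [-9.6  2.   9. ]
```

Emit:
step_arm([
  [[0.15, 0.14, 0], [0, 0, 0], 0],
  [[0.15, 0.14, 0], [0, 0, 0], 0],
])

```text
time_s: 15.3
eef_pos: [490.4, 231.8, 61.2]
ee_rot: [0.128, -0.215, 0.968, 0.028]
force: [-1.8, 4.5, 2.7]
grip_width: 0.14
grip_force: 108.3
```

Emit:
step_arm([
  [[0, 0, 0.1], [0, 0, 0], 0],
  [[0.05, 0, 0.2], [0, 0, 0], 0],
  [[0.05, 0, 0.2], [0, 0, 0], 0],
])

```text
time_s: 15.68
eef_pos: [490.3, 231.7, 59.6]
ee_rot: [0.128, -0.215, 0.968, 0.028]
force: [-8.4, 2.3, 11.9]
grip_width: 0.148
grip_force: 110.2
```

```bash
python3 -c "
from h import *
gt((575.8,269.5),79,205,97.2);print(ctrl.sense()['wrist_torque'])"
```

```text
go [-0.14 -0.19 -0.07] [-0.   0.1  0. ] G now [485.8 229.7  78. ] t 15.68 [-8.4  2.3 11.9]
[0.90377133 0.24777556 0.70450803]
```

Emit:
step_arm([
  [[0.1, 0.1, 0], [0, 0, 0], 0],
  [[0.1, 0.1, 0], [0, 0, 0], 0],
])

```text
time_s: 15.92
eef_pos: [490.2, 232.1, 59.7]
ee_rot: [0.13, -0.214, 0.968, 0.028]
force: [-2.0, 1.6, 8.7]
grip_width: 0.148
grip_force: 109.1
```

```bash
python3 -c "
from h import *
gt((575.8,269.5),79,205,97.2);print(ctrl.sense()['wrist_torque'])
for f in('scene','side'): snap(f,f+'5')
ims=[]
for f,x,y in(('scene5',385,185),('side5',275,140)):
  im=cv2.imread('pics/%s.png'%f); ims.append(cv2.resize(im[y:y+85,x:x+57],None,fx=7,fy=7,interpolation=cv2.INTER_CUBIC))
  print([proj(f,(577,268.7,z)) for z in(69,79,178)])
cv2.imwrite('pics/c7.png',np.hstack(ims))"
```

```text
go [-0.13 -0.23 -0.06] [-0.1  0.2 -0. ] G now [485.7 230.   78. ] t 15.93 [-2.   1.6  8.7]
[ 0.67262102 -0.42501571  0.47370087]
[array([420.5, 241.6]), array([421. , 238.6]), array([426.1, 207.8])]
[array([312.6, 198.6]), array([312.5, 195.4]), array([311.5, 161.2])]
```

View pics/c7.png

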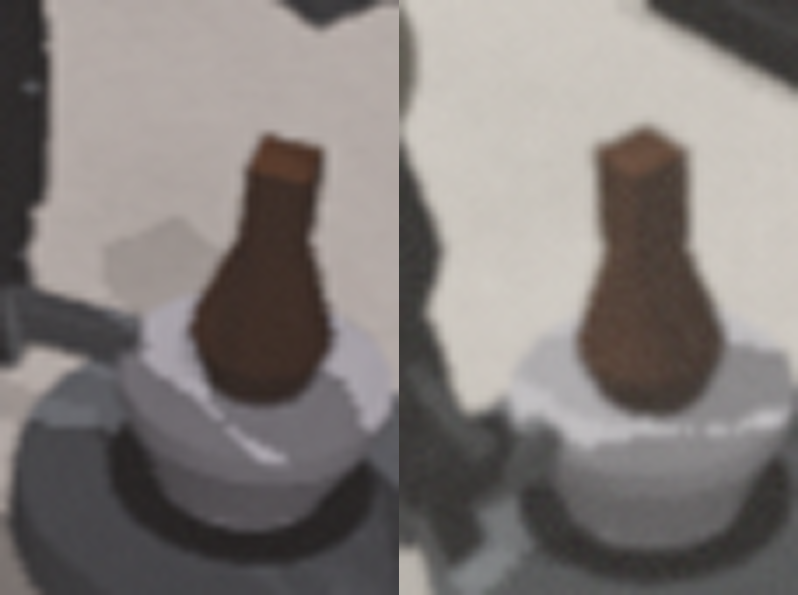

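Emit:
step_arm([
  [[0, 0, 0], [0, 0, 0], 0],
  [[-0.1, 0, -0.5], [0, 0, 0], 0],
  [[-0.3, 0, -1.2], [0, 0, 0], 0],
  [[-0.5, 0, -1.9], [0, 0, 0], 0],
  [[-0.6, 0, -2.2], [0, 0, 0], 0],
  [[-0.6, 0, -2.2], [0, 0, 0], 0],
  [[-0.6, 0, -2.2], [0, 0, 0], 0],
])

```text
time_s: 16.9
eef_pos: [488.6, 231.9, 80.9]
ee_rot: [0.127, -0.215, 0.968, 0.028]
force: [-0.2, -0.7, -2.9]
grip_width: 0.143
grip_force: 107.8
```

```bash
python3 -c "
from h import *
gt((575.8,269.5),79,205,97.2);print(ctrl.sense()['wrist_torque'])"
```

```text
go [ 0.26 -0.28  2.02] [-0. -0. -0.] G now [484.1 229.8  99.2] t 16.9 [-0.2 -0.7 -2.9]
[-0.21485662  0.43911471  0.01782171]
```

Emit:
step_arm([
  [[0.2, 0, 0.7], [0, 0, 0], 0],
  [[0.4, 0, 1.5], [0, 0, 0], 0],
  [[0.55, 0, 2.0], [0, 0, 0], 0],
  [[0.6, 0, 2.2], [0, 0, 0], 0],
  [[0.6, 0, 2.2], [0, 0, 0], 0],
])

```text
time_s: 17.52
eef_pos: [489.4, 232.3, 59.7]
ee_rot: [0.129, -0.215, 0.968, 0.028]
force: [-7.5, -1.4, 13.2]
grip_width: 0.144
grip_force: 110.5
```

```bash
python3 -c "
from h import *
gt((575.8,269.5),79,205,97.2);print(ctrl.sense()['wrist_torque'])"
```

```text
go [-0.2  -0.28 -0.04] [-0.   0.2  0. ] G now [484.9 230.2  78.1] t 17.52 [-7.5 -1.4 13.2]
[0.28517313 0.18681509 0.27927732]
```

Emit:
step_arm([
  [[0.1, 0.05, 0], [0, 0, 0], 0],
  [[0.1, 0.05, 0], [0, 0, 0], 0],
  [[0.1, 0.05, 0], [0, 0, 0], 100],
  [[0.1, 0.05, 0], [0, 0, 0], 100],
  [[0.1, 0.05, 0], [0, 0, 0], 100],
  [[0.1, 0.05, 0], [0, 0, 0], 100],
  [[0.1, 0.05, 0], [0, 0, 0], 100],
  [[0.1, 0.05, 0], [0, 0, 0], 100],
])

```text
time_s: 18.52
eef_pos: [487.6, 231.9, 58.1]
ee_rot: [0.127, -0.215, 0.968, 0.028]
force: [0.4, 0.5, -0.1]
grip_width: 1.003
grip_force: 0.0
```

Emit:
step_arm([
  [[0.1, 0, -2], [0, 0, 0], 100],
  [[0.1, 0, -6], [0, 0, 0], 100],
  [[0.1, 0, -10], [0, 0, 0], 100],
  [[0.1, 0, -14], [0, 0, 0], 100],
  [[0.1, 0, -14], [0, 0, 0], 100],
  [[0.1, 0, -14], [0, 0, 0], 100],
])

```text
time_s: 19.27
eef_pos: [453.6, 216.2, 192.3]
ee_rot: [0.127, -0.214, 0.968, 0.028]
force: [-0.3, -0.0, -0.3]
grip_width: 0.999
grip_force: 0.0
```

```bash
python3 -c "
from h import *
for f in('scene','side'): snap(f,f+'6')
for f,r in(('scene',(395,190,57,85)),('side',(285,140,57,85))):
    x,y,w,h=r;A,B=[cv2.cvtColor(cv2.imread('pics/%s%d.png'%(f,k))[y:y+h,x:x+w],6).astype('float32') for k in(5,6)]
    # wood mask centroid before/after
    for k in(5,6):
        hsv=cv2.cvtColor(cv2.imread('pics/%s%d.png'%(f,k))[y:y+h,x:x+w],cv2.COLOR_BGR2HSV);m=cv2.inRange(hsv,(0,80,20),(20,255,130));M=cv2.moments(m,True);ys,xs=np.nonzero(m);print(f,k,M['m00'],M['m10']/M['m00'],M['m01']/M['m00'],ys.min(),xs.min(),xs.max())
go((451,2.5,200),205)
go((448.5,3.9,200),205)"
```

```text
scene 5 373.0 27.994638069705093 34.3029490616622 15 18 35
scene 6 298.0 28.71812080536913 34.41275167785235 15 18 35
side 5 141.0 21.865248226950353 37.45390070921986 19 16 29
side 6 59.0 23.322033898305083 29.0 19 18 29
go [  8.73 -19.26  -3.18] [ 0.  14.9 -0. ] | t 19.38 [453.5 216.2 191.8] F [ 0.4 -0.4  0.4] w 0.994 0.0
go [  8.89 -19.03  -3.22] [ 0.  14.9 -0. ] | t 19.38 [453.5 216.2 191.8] F [ 0.4 -0.4  0.4] w 0.994 0.0
```

Emit:
step_arm([
  [[2, -4, -3], [0, 7, 0], 0],
  [[4, -9, -3.2], [0, 14.9, 0], 0],
  [[6, -14, -3.2], [0, 14.9, 0], 0],
  [[8.8, -19.1, -3.2], [0, 14.9, 0], 0],
  [[8.8, -19.1, -3.2], [0, 14.9, 0], 0],
  [[8.8, -19.1, -3.2], [0, 14.9, 0], 0],
  [[8.8, -19.1, -3.2], [0, 14.9, 0], 0],
], squeeze=40)

```text
time_s: 20.25
eef_pos: [450.0, 4.8, 201.0]
ee_rot: [0.001, -0.217, 0.976, 0.0]
force: [-0.4, 0.4, 0.1]
grip_width: -0.001
grip_force: 0.0
```

```bash
python3 -c "
from h import *
go((450,3,75),205)"
```

```text
go [ 0.1  -0.16 12.6 ] [0.  0.1 0.1] | t 20.25 [450.    4.8 201. ] F [-0.4  0.4  0.1] w -0.001 0.0
```

Emit:
step_arm([
  [[0.1, -0.1, 5], [0, 0, 0], 0],
  [[0.1, -0.1, 10], [0, 0, 0], 0],
  [[0.1, -0.1, 12.6], [0, 0, 0], 0],
  [[0.1, -0.1, 12.6], [0, 0, 0], 0],
  [[0.1, -0.1, 12.6], [0, 0, 0], 0],
])

```text
time_s: 20.88
eef_pos: [450.5, 2.8, 76.3]
ee_rot: [0.002, -0.217, 0.976, -0.0]
force: [0.2, 0.0, 0.7]
grip_width: 0.001
grip_force: 0.0
```

Emit:
step_arm([
  [[0, 0, 0.6], [0, 0, 0], 0],
  [[0, 0, 1.1], [0, 0, 0], 0],
  [[0, 0, 1.4], [0, 0, 0], 0],
  [[0, 0, 1.6], [0, 0, 0], 0],
  [[0, 0, 1.6], [0, 0, 0], 0],
  [[0, 0, 1.6], [0, 0, 0], 0],
])

```text
time_s: 21.62
eef_pos: [450.5, 2.4, 60.7]
ee_rot: [0.002, -0.216, 0.976, -0.0]
force: [-3.6, 2.3, 21.0]
grip_width: -0.001
grip_force: 10.3
```

Emit:
step_arm([
  [[0, 0, 0], [0, 0, 0], 0],
  [[0, 0, 0], [0, 0, 0], 0],
  [[0, 0, 0], [0, 0, 0], 0],
  [[0, 0, 0], [0, 0, 0], 0],
  [[0, 0, 0], [0, 0, 0], 0],
  [[0, 0, 0], [0, 0, 0], 0],
  [[0, 0, 0], [0, 0, 0], 0],
  [[0, 0, 0], [0, 0, 0], 0],
])

```text
time_s: 22.62
eef_pos: [450.4, 2.4, 60.7]
ee_rot: [0.002, -0.216, 0.976, -0.0]
force: [-3.8, 2.1, 20.1]
grip_width: -0.0
grip_force: 10.3
```

Emit:
step_arm([
  [[0, 0, 0], [0, 0, 0], 0],
  [[0, 0, 0], [0, 0, 0], 0],
  [[0, 0, 0], [0, 0, 0], 0],
  [[0, 0, 0], [0, 0, 0], 0],
  [[0, 0, 0], [0, 0, 0], 0],
  [[0, 0, 0], [0, 0, 0], 0],
  [[0, 0, 0], [0, 0, 0], 0],
  [[0, 0, 0], [0, 0, 0], 0],
])

```text
time_s: 23.62
eef_pos: [450.5, 2.4, 60.7]
ee_rot: [0.002, -0.216, 0.976, -0.0]
force: [-4.3, 1.8, 20.2]
grip_width: -0.001
grip_force: 10.3
```

Emit:
step_arm([
  [[0, 0, 0], [0, 0, 0], 0],
  [[0, 0, 0], [0, 0, 0], 0],
  [[0, 0, 0], [0, 0, 0], 0],
  [[0, 0, 0], [0, 0, 0], 0],
  [[0, 0, 0], [0, 0, 0], 0],
  [[0, 0, 0], [0, 0, 0], 0],
  [[0, 0, 0], [0, 0, 0], 0],
  [[0, 0, 0], [0, 0, 0], 0],
])

```text
time_s: 24.62
eef_pos: [450.5, 2.4, 60.7]
ee_rot: [0.002, -0.216, 0.976, -0.0]
force: [-3.3, 2.5, 20.9]
grip_width: -0.0
grip_force: 10.3
```

Emit:
step_arm([
  [[0, 0, 0], [0, 0, 0], 0],
  [[0, 0, 0], [0, 0, 0], 0],
  [[0, 0, 0], [0, 0, 0], 0],
  [[0, 0, 0], [0, 0, 0], 0],
])

```text
time_s: 25.12
eef_pos: [450.5, 2.4, 60.7]
ee_rot: [0.002, -0.216, 0.976, -0.0]
force: [-3.6, 2.0, 20.2]
grip_width: -0.002
grip_force: 10.3
```

Emit:
step_arm([
  [[0, 0, -2], [0, 0, 0], 0],
  [[0, 0, -6], [0, 0, 0], 0],
  [[0, 0, -10], [0, 0, 0], 0],
  [[0, 0, -12], [0, 0, 0], 0],
  [[0, 0, -12], [0, 0, 0], 0],
  [[0, 0, -12], [0, 0, 0], 0],
])

```text
time_s: 25.88
eef_pos: [448.9, 2.5, 178.0]
ee_rot: [-0.0, -0.216, 0.976, 0.001]
force: [-0.3, 0.3, 0.2]
grip_width: -0.001
grip_force: 0.0
```

```bash
python3 -c "
from h import *
for f in('scene','side'):
    snap(f,f+'7')
    d=[cv2.imread('pics/%s%d.png'%(f,k)).astype(int) for k in(0,7)]
    s6=cv2.imread('pics/%s6.png'%f).astype(int)
    x,y=(395,190) if f=='scene' else (285,140)
    print(f,'holder diff 6-7',np.abs(s6-d[1])[y:y+85,x:x+57].mean())
    for n,(X,Y,W,H) in {'bottle':(425,265,50,85),'jar':(335,345,55,70)}.items() if f=='scene' else {'bottle':(395,165,45,90),'jar':(435,270,55,70)}.items(): print(n,np.abs(d[0]-d[1])[Y:Y+H,X:X+W].mean())
print(ctrl.sense()['force'],ctrl.sense()['time_s'])
print(ctrl.finish_job())"
```

```text
scene holder diff 6-7 2.6285517715858275
bottle 7.816470588235294
jar 16.25896103896104
side holder diff 6-7 27.230753353973167
bottle 11.023786008230452
jar 15.506839826839826
[-0.40059038  0.19924157  0.14177796] 25.975
the job is handed in; nothing more can be done
None
```

The job is handed in at 26 s: holder seated in the cup after a mat stop, handle regrasp and 21 mm lift check, and the button held about 3.5 s (20 N) and released; no verdict came back, the final-image comparison was inconclusive on whether the bottle and jar stayed put, and I viewed 11 pictures against the limit of 10.

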